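# Show a card to the inspection camera

### The job

Tip the clear hood of the display case fully down towards you, lift out the card holder with the red band, and show it to the inspection camera: upright with the band at the top, picture side to the lens and square to it, its middle on the line of sight about 15 cm from the lens. The job finishes while you are still holding it there, still and in the air; leave the hood down, the other two cards in their slots, the deck box and the figure where they are, and do not bump the camera.

Things in the scene. Friction and masses are not known exactly. Their poses are not given: they have to be found in the camera images.
- case: (sizes here in mm) display case fixed on the table, 115 (x) x 330 (y). Origin: centre of the underside; front (hood) faces its -x. Wood floor 10 thick; clear back (inner face x = +53) and side walls 132 high; open at front and top once the hood is down. Three card slots at y = -100, 0, +100, x = -10: floor z = 10, 12 wide (x), 92 long (y), between rails up to z = 30. Cards stand up to z = 120.
- hood (a joint): angle of the clear L-shaped hood (front panel and roof in one, 330 wide, 0.35 kg), hinged along its lower front edge. 0 closed, grows as it tips towards the case's -x, 1.54 fully down at its stop. Starts at 0 to 0.1. Let go below about 0.2 it falls shut; beyond 0.5 it sinks to the stop by itself in about 1.5 s (damped). 1 to 5 N at the handle moves it.
- hood_hinge (a point): middle of the hood's hinge line, at case x = -60, y = 0, z = 9; axes as the case's, hinge along y. From here the front panel rises 130 and the roof, 4 thick, reaches 114 back over the cards. Fully down, the panel lies over the table and the roof stands up 130 in front of the hinge, its edge about 125 above the table.
- hood_handle (a point): middle of the hood's handle: a black round bar, diameter 10, along the case's y, 120 long between two end posts, on the roof's front edge. Closed, its centre is 175 above the table, 36 above the roof's top face, 4 behind (+x of) the hinge line and 166 above it. Free all round between the posts; pinch it from above. Turns with the hood.
- red_card: the wanted card: rigid clear card holder, a plate 10 thick (x), 80 wide (y), 110 tall (z), about 90 g, standing upright in a case slot, with a red band 15 tall along its top edge, seen from above and both sides. Origin: centre of the underside; z up to the band. The picture side (white border) faces -x, the black back +x.
- red_center (a point): middle of the red card's holder, 55 above its underside; axes as the holder's.
- yellow_card: leave in its slot: rigid clear card holder, a plate 10 thick (x), 80 wide (y), 110 tall (z), about 90 g, standing upright in a case slot, with a yellow band 15 tall along its top edge, seen from above and both sides. Origin: centre of the underside; z up to the band. The picture side (white border) faces -x, the black back +x.
- blue_card: leave in its slot: rigid clear card holder, a plate 10 thick (x), 80 wide (y), 110 tall (z), about 90 g, standing upright in a case slot, with a blue band 15 tall along its top edge, seen from above and both sides. Origin: centre of the underside; z up to the band. The picture side (white border) faces -x, the black back +x.
- camera_stand: stand of the inspection camera, fixed on the table: round foot 120 in diameter and a post 20 in diameter, 245 tall. Origin: centre of the foot's underside; x is the horizontal direction in which the camera looks.
- camera: white camera head 50 x 70 x 56 with a black lens barrel 48 in diameter, fixed on the stand, looking down at 0.35 rad (20 degrees) below level. Origin: centre of the lens's front face, 250 above the table and 60 ahead of the post; x runs out of the lens along the line of sight, z is its up. A card square to the lens, picture towards it and band up, has its own x, y, z axes along these.
- focus (a point): empty point in the air on the line of sight, 150 in front of the lens: where the middle of the red card belongs; axes as the camera's.
- deck_box: bystander: blue deck box with a black lid, 77 x 52 x 94, standing on the table. Origin: centre of its underside.
- figure: bystander: small figure with a round orange head and green body on a black base 64 in diameter, 92 tall. Origin: centre of its underside.

How it is judged:
On the way, in this order (a step that is already met when the one before it is completed fails the run):
1. the hood is tipped down (beyond 1.2 rad) with the red card still in its slot (value of joint hood above 1.2 rad and z of red_card in the frame of case below 0.03 m), for 0.2 s.
2. the red card is lifted clear of its slot in the gripper (z of red_card in the frame of case above 0.04 m and contact force between red_card and the fingers above 2 N), for 0.1 s.
At the end, for the whole second after the job is handed in: Red card still in the grip, touching nothing else: middle 125 to 175 mm from the lens, within 20 mm of the line of sight, square to it and upright within 0.17 rad, picture to lens, band up; hood beyond 1.2 rad; other cards moved under 15 mm, deck box and figure under 20 mm (value of joint hood above 1.2 rad and x of red_center in the frame of camera between 0.125 and 0.175 m and y of red_center in the frame of camera between -0.02 and 0.02 m and z of red_center in the frame of camera between -0.02 and 0.02 m and angle between the x axis of red_card and the x axis of camera, either way round below 0.17 rad and angle between the z axis of red_card and the z axis of camera, either way round below 0.17 rad and x of camera in the frame of red_card below -0.08 m and angle between red_card's own z axis and vertical below 0.6 rad and linear speed of red_card below 0.03 m/s and contact force between red_card and the fingers above 2 N and contact force between red_card and case below 0.1 N and contact force between red_card and camera_stand below 0.1 N and contact force between red_card and camera below 0.1 N and contact force between red_card and yellow_card below 0.1 N and contact force between red_card and blue_card below 0.1 N and not (distance of yellow_card from where it was at the start of the episode above 0.015 m) and not (distance of blue_card from where it was at the start of the episode above 0.015 m) and not (distance of deck_box from where it was at the start of the episode above 0.02 m) and not (distance of figure from where it was at the start of the episode above 0.02 m)); the arm keeps its last pose, push and grip.
It fails at once if the yellow card is moved by more than 15 mm (distance of yellow_card from where it was at the start of the episode above 0.015 m).
It fails at once if the blue card is moved by more than 15 mm (distance of blue_card from where it was at the start of the episode above 0.015 m).
It fails at once if the deck box is moved by more than 20 mm (distance of deck_box from where it was at the start of the episode above 0.02 m).
It fails at once if the figure is moved by more than 20 mm (distance of figure from where it was at the start of the episode above 0.02 m).
It fails at once if the camera or its stand is bumped (5 N or more) (contact force between camera_stand and the arm above 5 N or contact force between camera_stand and the fingers above 5 N or contact force between camera_stand and red_card above 5 N).
It also fails if it takes over 50 s, if anything falls off the work surface, if the arm or the gripper's body presses on something with over 40 N, if the wrist force passes 120 N, or if a joint passes its speed limit or range.

### The arm

A 6-joint arm with a two-finger parallel gripper is mounted at the origin on the work surface. World frame = base frame: x ahead of the robot, y to its left, z up, the work surface at z = 0. Lengths are in m, angles in rad, forces in N, time in s.
With the tool pointing down it reaches from about 0.375 to 0.925 m from the base axis. Payload 5.7 kg.
Tool frame: the origin (TCP) lies midway between the tips of the shut fingers; the grasp point (between the pads) lies 19 mm behind it; z points along the fingers, y is the line along which they close (so a half turn about z gives the same grasp; the last joint's range is limited). The gripper opens to 88 mm and grips with 3 to 60 N. Pads are 20 mm wide; open, the fingers measure 115 mm over their backs; the gripper's body (75 mm by 178 mm) begins 61 mm behind the grasp point.
Start: joints at [-1.342, 0.359, 1.51, -0, 1.272, -0.115], TCP at [0.202, -0.565, 0.223] pointing down, gripper open.
Joint ranges: [-2.97, 2.97], [-1.01, 2.36], [0.21, 2.38], [-0.96, 4.11], [0.2, 2.71], [-2.98, 2.98]. Speed limits (rad/s): [2.39, 2.39, 3.14, 3.14, 3.14, 3.14].

### API

Orientations are given as a unit quaternion [x, y, z, w].
In Python, from bench import move_ptp, servo_line, goto_joints, move_gripper, sleep, inverse_kinematics, capture, PlanningError, close_job, spot_in, silhouettes, current_clock, current_joint_pos, current_qvel, current_joint_torque, current_position, current_orientation, current_force, current_torque, current_finger_gap, current_grip_force gives the robot as it stands. Calls block until the motion is done:
- move_ptp(position, orientation): joint-space move of the TCP to a pose.
- servo_line(position, orientation=None, rate=0.15, contact_N=None): straight line of the TCP; orientation=None keeps the orientation; rate is the mean speed in m/s. With contact_N (N) it stops when the force on the tool has changed by that much, and returns True; else False.
- goto_joints(angles): joint-space move.
- move_gripper(opening): finger opening in m; the grip force is fixed at half the most; returns when the fingers have stopped.
- sleep(seconds).
- inverse_kinematics(position, orientation): joint angles nearest the present ones, or None.
- capture(name): name is "side" or "top"; returns a dict with "image" (480x640x3 uint8, blue, green, red), "range_z" (480x640 float32, m along the optical axis (not along the pixel's ray), 0 where there is no reading), "intrinsics" (3x3 intrinsics, pixels), "R" (3x3) and "t" (3): a world point X has camera coordinates R X + t. Camera axes: x right, y down, z forward; pixel columns grow to the right and rows downward; lengths in m; the calibration is good to about 2 mm. A picture is of the moment at which its call begins.
A pose or a line that the arm cannot do raises PlanningError and nothing moves.
- close_job(): hands the job in; it is judged then, once.
Trained networks look in the newest picture that a camera, given by its name, has taken for a name from the list of things; names that differ only in an ending like _2 or _b are one class to them, and where a whole thing is asked for, a point or a joint stands for the part that bears it (a point fixed in the world has none). Each returns a list of dicts, best first, with "conf" (0 to 1); they miss things now and then, are a little off and sometimes report something else, mostly with a low value. They report only what shows in the picture. A call takes as long as a camera call.
- spot_in(camera, query): "xy" ([column, row] in pixels, amid what is visible of it).
- silhouettes(camera, query): "region" (480x640 bool, what is visible of it) and "xy" ([column, row] in pixels, amid what is visible of it).
Readings, each from a call of its own:
- current_clock(): time.
- current_joint_pos(): joint angles.
- current_qvel(): joint speeds.
- current_joint_torque(): joint torques, N m.
- current_position(): TCP position.
- current_orientation(): TCP orientation.
- current_force(): force on the tool from outside, world axes, zero at the start.
- current_torque(): the same for the moment, N m.
- current_finger_gap(): finger opening in m.
- current_grip_force(): force on a finger pad.
Only numpy, scipy, OpenCV 4.12 (cv2) and the standard library are available. Lean on these libraries where they do the work, as an engineer would, in place of code of your own. Each camera call takes 0.05 s, during which the arm holds its last target. There are 200 camera calls.

## Working session

There is one attempt and no reset: what is moved stays moved. The work goes in short steps, each a Python script; the robot and the scene stay as the last script left them, time stands still between calls to the robot, and variables do not carry over. Pictures are saved under pics/ and viewed, at most 10 in all, crops included, and the job is handed in when it is done.

```bash
mkdir -p pics; ls; cat > h.py <<'E'
import numpy as np, cv2
from bench import *
from scipy.spatial.transform import Rotation as Rn
def ray(c,uv):
    d=np.linalg.inv(c['intrinsics'])@[uv[0],uv[1],1]; R=c['R']
    return -R.T@c['t'], R.T@d   # origin, dir (z_cam=1)
def pt(c,uv,z):
    o,d=ray(c,uv); return o+d*z
def tri(c1,u1,c2,u2):
    o1,d1=ray(c1,u1);o2,d2=ray(c2,u2)
    s=np.linalg.lstsq(np.stack([d1,-d2],1),o2-o1,rcond=None)[0]
    a,b=o1+d1*s[0],o2+d2*s[1]
    return (a+b)/2,np.linalg.norm(a-b)
def cloud(c,m):
    v,u=np.nonzero(m&(c['range_z']>0)); z=c['range_z'][v,u]
    d=np.linalg.inv(c['intrinsics'])@np.stack([u,v,np.ones_like(u)])
    return ((c['R'].T)@(d*z-c['t'][:,None])).T
E
python3 - <<'E'
from h import *
np.set_printoptions(precision=3,suppress=True)
C={}
for n in('side','top'):
    c=C[n]=capture(n); cv2.imwrite(f'pics/{n}0.png',c['image']); print(n,'pos',-c['R'].T@c['t'],'fwd',c['R'][2])
    for q in('case','hood','hood_handle','red_card','yellow_card','blue_card','camera_stand','camera','deck_box','figure'):
        for s in silhouettes(n,q)[:1]:
            P=cloud(c,s['region']); print(q,round(s['conf'],2),np.array(s['xy']),s['region'].sum(),'med',np.median(P,0) if len(P) else 0,'lo',np.percentile(P,3,0),'hi',np.percentile(P,97,0))
print(current_orientation(),current_clock())
E
```

```text
pics
side pos [1.304 0.355 1.14 ] fwd [-0.58  -0.303 -0.756]
case 0.64 [398.4 293.9] 13186 med [0.574 0.148 0.135] lo [ 0.478 -0.008  0.01 ] hi [0.625 0.297 0.142]
hood 0.55 [400.9 277.4] 7403 med [0.537 0.144 0.137] lo [ 0.47  -0.013  0.133] hi [0.607 0.292 0.174]
hood_handle 0.66 [402.  281.8] 7200 med [0.538 0.145 0.137] lo [ 0.471 -0.011  0.133] hi [0.607 0.291 0.172]
yellow_card 0.25 [402.1 296.9] 13111 med [0.574 0.149 0.135] lo [ 0.477 -0.008  0.01 ] hi [0.625 0.297 0.142]
camera_stand 0.45 [300. 357.] 935 med [0.754 0.022 0.041] lo [ 0.688 -0.011 -0.001] hi [0.77  0.042 0.09 ]
camera 0.93 [204.1 144.3] 1180 med [ 0.527 -0.355  0.281] lo [ 0.456 -0.395  0.249] hi [ 0.544 -0.329  0.302]
deck_box 0.61 [255.9 310.2] 1480 med [ 0.719 -0.11   0.085] lo [ 0.67  -0.143  0.007] hi [ 0.744 -0.093  0.095]
figure 0.95 [300.9 358.9] 971 med [0.755 0.023 0.038] lo [ 0.719 -0.009 -0.001] hi [0.771 0.044 0.09 ]
top pos [ 0.405 -0.029  1.639] fwd [ 0.093 -0.018 -0.996]
case 0.76 [232.2 257.2] 7007 med [0.534 0.14  0.139] lo [ 0.465 -0.012  0.037] hi [0.608 0.294 0.174]
hood 0.81 [229.4 260.6] 6788 med [0.533 0.14  0.139] lo [ 0.465 -0.011  0.064] hi [0.605 0.293 0.174]
hood_handle 0.87 [230.2 258.5] 6744 med [0.533 0.14  0.139] lo [ 0.464 -0.012  0.065] hi [0.604 0.292 0.175]
camera_stand 0.68 [432.  265.6] 2438 med [ 0.504 -0.354  0.126] lo [ 0.456 -0.393  0.006] hi [ 0.564 -0.312  0.304]
camera 0.63 [447.7 263.8] 1239 med [ 0.501 -0.361  0.29 ] lo [ 0.454 -0.395  0.258] hi [ 0.539 -0.328  0.305]
deck_box 0.75 [331.  194.9] 620 med [ 0.696 -0.119  0.093] lo [ 0.664 -0.142  0.038] hi [ 0.735 -0.096  0.1  ]
figure 0.86 [278.6 182.5] 472 med [0.733 0.015 0.045] lo [ 0.711 -0.011  0.003] hi [0.759 0.044 0.093]
[ 0.985  0.171  0.    -0.   ] 1.1
```

```bash
python3 -c "
import cv2
a=cv2.imread('pics/side0.png')[80:400,160:560];cv2.imwrite('pics/s1.png',cv2.resize(a,(750,600),interpolation=3))
a=cv2.imread('pics/top0.png')[120:360,120:500];cv2.imwrite('pics/t1.png',cv2.resize(a,(800,505),interpolation=3))"
```

```text
(no output)
```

View pics/s1.png

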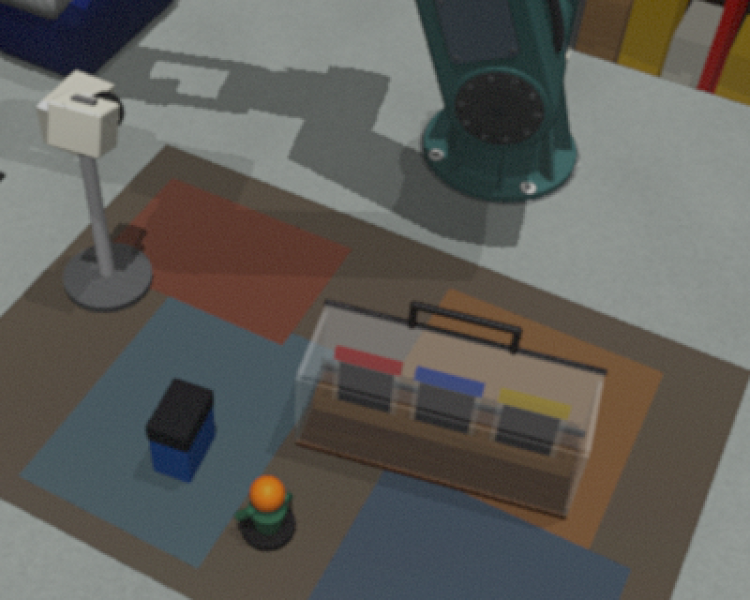

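View pics/t1.png

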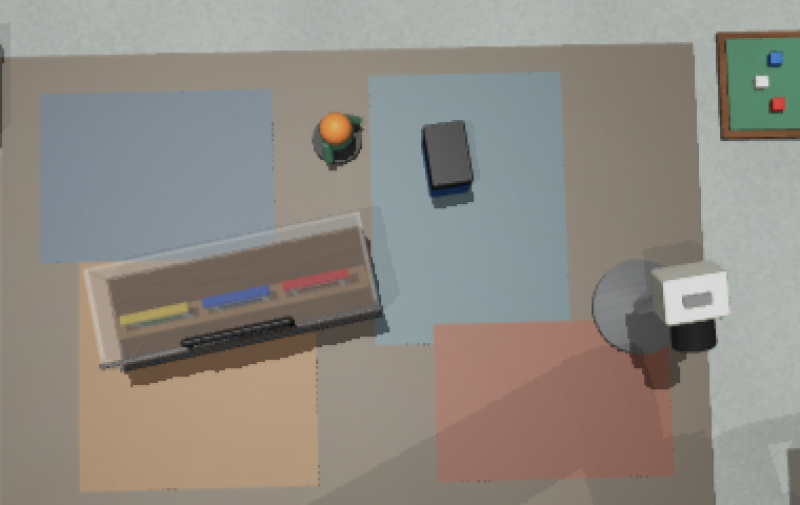

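The side crop shows red, blue and yellow bands at about (368,360), (449,382) and (533,404), and the handle at (465,325). In the top crop the case is yawed, with red nearest the camera. The lens barrel at (693,335) points towards the robot. The deck box (448,157) and figure (337,135) are clear of the work. Next I'll measure precisely.

```bash
cat > m.py <<'E'
from h import *
np.set_printoptions(precision=4,suppress=True)
C={n:capture(n) for n in('side','top')}
HSV={n:cv2.cvtColor(C[n]['image'],cv2.COLOR_BGR2HSV) for n in C}
sil={(n,q):silhouettes(n,q) for n in C for q in('hood','case','camera_stand','camera')}
def reg(n,q): return sil[n,q][0]['region']
# bands by colour inside the case, triangulated
cs={}
for col,(lo,hi) in dict(red=(172,8),blue=(105,130),yellow=(20,33)).items():
    px={}
    for n in C:
        h,s,v=[HSV[n][...,i].astype(int) for i in range(3)]
        hm=((h>=lo)|(h<=hi)) if lo>hi else (h>=lo)&(h<=hi)
        m=(hm&(s>95)&(v>50)&cv2.dilate(reg(n,'case').astype('u1'),np.ones((5,5))).astype(bool)).astype('u1')
        k,L,st,ce=cv2.connectedComponentsWithStats(m); i=1+np.argmax(st[1:,4])
        px[n]=ce[i]; print(col,n,ce[i],st[i,4], 'rect',cv2.minAreaRect(np.argwhere(L==i)[:,::-1].astype('f4')))
    cs[col],e=tri(C['side'],px['side'],C['top'],px['top']); print(col,cs[col],'gap',e)
v=cs['yellow']-cs['red']; print('yaw from cards',np.arctan2(-v[0],v[1]),'dist',np.linalg.norm(v))
for n in C:
    P=cloud(C[n],reg(n,'hood')); H=P[P[:,2]>.158]
    c,(w,h),a=cv2.minAreaRect(H[:,:2].astype('f4')); print(n,'handle',H.mean(0),H.min(0),H.max(0),'rect',c,w,h,a,len(H))
    T=P[(P[:,2]>.128)&(P[:,2]<.153)]
    A=np.c_[T[:,:2],np.ones(len(T))]; k=np.linalg.lstsq(A,T[:,2],rcond=None)[0]; print('  roof plane',k,'rect',cv2.minAreaRect(T[:,:2].astype('f4')))
for n in C:
    P=cloud(C[n],reg(n,'camera_stand')|reg(n,'camera')); P=P[(P[:,1]<-.2)]
    F=P[(P[:,2]<.018)&(P[:,2]>.004)]; 
    if len(F)>20: print(n,'foot circle',cv2.minEnclosingCircle(F[:,:2].astype('f4')),len(F))
    G=C[n]['image'].min(2)
    W=cloud(C[n],reg(n,'camera')&(G>120)); B=cloud(C[n],reg(n,'camera')&(G<60))
    print('  white',np.median(W,0),cv2.minAreaRect(W[W[:,2]>.24][:,:2].astype('f4')),'black',np.median(B,0),B.min(0),B.max(0),len(B))
    T=W[W[:,2]>.285]; print('  whitetop',cv2.minAreaRect(T[:,:2].astype('f4')),np.linalg.lstsq(np.c_[T[:,:2],np.ones(len(T))],T[:,2],rcond=None)[0])
E
python3 m.py
```

```text
red side [240.1316 222.3158] 38 rect ((239.52308654785156, 221.5846405029297), (23.32973861694336, 5.086935520172119), 74.74488067626953)
red top [269.4638 252.3188] 138 rect ((269.4628601074219, 252.32363891601562), (4.223215103149414, 32.18913650512695), 78.11134338378906)
red [ 0.6076 -0.0591  0.2871] gap 0.23997056680722867Traceback (most recent call last):
  File "m.py", line 15, in <module>
    k,L,st,ce=cv2.connectedComponentsWithStats(m); i=1+np.argmax(st[1:,4])
                                                       ~~~~~~~~~^^^^^^^^^^
    return _wrapfunc(a, 'argmax', axis=axis, out=out, **kwds)
    return bound(*args, **kwds)
ValueError: attempt to get argmax of an empty sequence
```

```bash
python3 - <<'E'
s=open('m.py').read()
s=s.replace("&cv2.dilate(reg(n,'case').astype('u1'),np.ones((5,5))).astype(bool)","&win[n]").replace("s>95","s>85")
s=s.replace("# bands","win={n:np.zeros((480,640),bool) for n in C}; win['side'][255:310,325:470]=1; win['top'][225:290,165:300]=1\n# bands")
s=s.replace("P=cloud(C[n],reg(n,'hood'))","w=win[n].astype('u1'); P=cloud(C[n],cv2.dilate(w,np.ones((31,31)))>0)")
open('m.py','w').write(s)
E
python3 m.py
```

```text
red side [356.2718 272.0139] 287 rect ((356.101806640625, 272.02655029296875), (36.64324951171875, 7.993360996246338), 14.620875358581543)
red top [269.1987 252.1923] 156 rect ((269.2528381347656, 252.09548950195312), (5.096815586090088, 32.5296745300293), 77.00537872314453)
red [0.5509 0.0436 0.1128] gap 0.0016390757601860333
blue side [399.2097 283.3034] 267 rect ((399.1502685546875, 283.32904052734375), (36.392539978027344, 7.380305290222168), 14.743562698364258)
blue top [231.2941 260.5368] 136 rect ((231.3992462158203, 260.5212707519531), (4.1717119216918945, 31.98312759399414), 78.11134338378906)
blue [0.5325 0.1383 0.1118] gap 0.0027422413905796757
yellow side [444.6101 294.872 ] 336 rect ((444.531494140625, 294.87847900390625), (39.329349517822266, 8.53271198272705), 14.534454345703125)
yellow top [192.6289 268.522 ] 159 rect ((192.76470947265625, 268.4411926269531), (4.880934715270996, 33.19035339355469), 77.47119140625)
yellow [0.5145 0.2348 0.113 ] gap 0.002265391628903822
yaw from cards 0.18792796646254945 dist 0.19465599045196483
side handle [0.4898 0.1293 0.1749] [0.471
[... 852 characters left out ...]
690185546875) black [ 0.4584 -0.3633  0.2708] [ 0.4492 -0.3762  0.2437] [ 0.4702 -0.3468  0.2783] 43
  whitetop ((0.5099606513977051, -0.3654524087905884), (0.05772426351904869, 0.07206036150455475), 6.527827739715576) [ 0.0193 -0.0206  0.278 ]
top foot circle ((0.5253359079360962, -0.39005303382873535), 0.08925385773181915) 900
  white [ 0.5103 -0.3632  0.2956] ((0.5113148093223572, -0.363525927066803), (0.06329886615276337, 0.07101171463727951), 8.004653930664062) black [ 0.4648 -0.3654  0.2736] [ 0.4494 -0.4017  0.0031] [ 0.4805 -0.344   0.2872] 276
  whitetop ((0.5073364973068237, -0.3641830384731293), (0.053683388978242874, 0.07123874127864838), 7.306034088134766) [0.1916 0.0294 0.2108]
```

```bash
cat > cam.py <<'E'
from h import *
from scipy.optimize import least_squares
np.set_printoptions(precision=4,suppress=True)
rng=np.random.default_rng(0)
for n in('side','top'):
    c=capture(n); P=cloud(c,np.ones((480,640),bool)); img=c['image'][c['range_z']>0].min(1)
    w=(P[:,0]>.42)&(P[:,0]<.6)&(P[:,1]<-.28)&(P[:,1]>-.47); P,img=P[w],img[w]
    W=P[(P[:,2]>.235)&(img>80)]; 
    for k in range(3):
        best=None
        for _ in range(800):
            a=W[rng.choice(len(W),3,False)]; nn=np.cross(a[1]-a[0],a[2]-a[0]); l=np.linalg.norm(nn)
            if l<1e-5: continue
            nn/=l; m=abs((W-a[0])@nn)<.0025
            if best is None or m.sum()>best.sum(): best=m
        Q=W[best]; nn=np.linalg.svd(Q-Q.mean(0))[2][2]; print(n,'plane n',nn,'c',Q.mean(0),len(Q),'lo',Q.min(0),'hi',Q.max(0)); W=W[~best]
        if len(W)<60: break
    F=P[(P[:,2]>.004)&(P[:,2]<.03)]; print('foot z',np.median(F[:,2]),len(F),F.min(0),F.max(0))
    # the circle of radius 60 that covers the foot points robustly: trimmed distance
    f=lambda p:np.maximum(np.hypot(*(F[:,:2]-p).T)-.060,0)
    r=least_squares(lambda p:np.r_[f(p)],F[:,:2].mean(0),loss='soft_l1',f_scale=.001); print('foot',r.x,r.cost)
    Z=P[(P[:,2]>.03)&(P[:,2]<.2)]; print('post',Z.mean(0) if len(Z) else 0,len(Z))
    B=P[(P[:,2]>.22)&(img<60)]; print('barrel',B.mean(0),B.min(0),B.max(0),len(B))
E
python3 cam.py
```

```text
side plane n [0.9214 0.1264 0.3675] c [ 0.5341 -0.3615  0.2789] 485 lo [ 0.5196 -0.3975  0.2516] hi [ 0.5484 -0.3262  0.3049]
side plane n [ 0.1336 -0.991  -0.0007] c [ 0.5089 -0.3316  0.272 ] 207 lo [ 0.4802 -0.3367  0.2398] hi [ 0.5363 -0.3266  0.3032]
side plane n [ 0.3546  0.0552 -0.9334] c [ 0.5059 -0.3646  0.296 ] 168 lo [ 0.4578 -0.3998  0.2737] hi [ 0.5324 -0.3362  0.3053]
foot z 0.012489098679654241 1267 [ 0.4201 -0.4689  0.004 ] [ 0.5991 -0.2806  0.0298]
foot [ 0.5182 -0.3652] 0.000845099210507941
post [ 0.5221 -0.3605  0.1179] 427
barrel [ 0.4574 -0.3621  0.2656] [ 0.4471 -0.3766  0.2438] [ 0.4686 -0.3482  0.2788] 45
top plane n [-0.3033 -0.0438  0.9519] c [ 0.5043 -0.3647  0.2973] 386 lo [ 0.4782 -0.4004  0.2878] hi [ 0.5316 -0.328   0.3066]
top plane n [-0.9225 -0.1368 -0.361 ] c [ 0.5331 -0.3574  0.2819] 211 lo [ 0.5172 -0.3943  0.2546] hi [ 0.5458 -0.325   0.3119]
top plane n [ 0.3132  0.049  -0.9484] c [ 0.4967 -0.3606  0.2908] 120 lo [ 0.4784 -0.4013  0.2822] hi [ 0.5236 -0.3278  0.3   ]
foot z 0.0126363470769047 1508 [ 0.4201 -0.4688  0.004 ] [ 0.5989 -0.28    0.0296]
foot [ 0.5104 -0.3547] 0.010077660300281819
post [ 0.5137 -0.3551  0.0786] 60
barrel [ 0.464  -0.3651  0.2729] [ 0.4492 -0.3902  0.2495] [ 0.4805 -0.3446  0.2877] 272
```

```bash
cat >> h.py <<'E'
YAW=.186; cx=np.array([np.cos(YAW),np.sin(YAW),0]); cy=np.array([-np.sin(YAW),np.cos(YAW),0]); ez=np.array([0,0,1.])
CASE=np.array([.5326,.1389,0])+.010*cx
HINGE=CASE-.060*cx+.009*ez
RED=CASE-.010*cx-.099*cy
PSI,EL=.135,.35
f=-np.array([np.cos(PSI),np.sin(PSI),0]); camx=np.cos(EL)*f-np.sin(EL)*ez; camz=np.sin(EL)*f+np.cos(EL)*ez
LENS=np.array([.454,-.3735,.25]); FOCUS=LENS+.15*camx
def quat(z,y): return Rn.from_matrix(np.stack([np.cross(y,z),y,z],1)).as_quat()
def hood(th,s,back=.014,ext=0):
    hx=np.cos(th)*cx+np.sin(th)*ez; hz=-np.sin(th)*cx+np.cos(th)*ez
    return HINGE+.004*hx+(.166-back+ext)*hz, quat(-hz,s*hx)
E
python3 - <<'E'
from h import *
np.set_printoptions(precision=2,suppress=True)
print(CASE,HINGE,RED,FOCUS,current_joint_pos())
for s in(1,-1):
    for th in(0,.3,.6,.8,1.,1.2): print('hood',s,th,inverse_kinematics(*hood(th,s)), inverse_kinematics(*hood(th,s,ext=.06)))
    print('pick',inverse_kinematics(RED+[0,0,.09],quat(-ez,s*cx)),'lift',inverse_kinematics(RED+[0,0,.29],quat(-ez,s*cx)))
    print('show',inverse_kinematics(FOCUS+.025*camz,quat(-camz,s*camx)))
E
```

```text
[0.54 0.14 0.  ] [0.48 0.13 0.01] [0.55 0.04 0.  ] [ 0.31 -0.39  0.2 ] [-1.34  0.36  1.51 -0.    1.27 -0.12]
hood 1 0 [ 0.12  0.29  1.79 -0.    1.06 -0.06] [ 0.12  0.22  1.71 -0.    1.2  -0.06]
hood 1 0.3 [ 0.1   0.11  2.12  0.05  0.61 -0.12] [ 0.09 -0.02  2.07  0.04  0.79 -0.12]
hood 1 0.6 None None
hood 1 0.8 None None
hood 1 1.0 None None
hood 1 1.2 None None
pick [-0.05  0.45  1.75 -0.    0.94 -0.24] lift [-0.05  0.24  1.52 -0.    1.39 -0.24]
show [-1.32  0.16  1.85  0.39  1.11  1.51]
hood -1 0 None None
hood -1 0.3 None None
hood -1 0.6 None None
hood -1 0.8 None None
hood -1 1.0 None None
hood -1 1.2 None None
pick [-0.05  0.45  1.75 -0.    0.94  2.91] lift [-0.05  0.24  1.52 -0.    1.39  2.91]
show [-1.32  0.16  1.85  0.39  1.11 -1.63]
```

```bash
cat > go1.py <<'E'
from h import *
np.set_printoptions(precision=3,suppress=True)
def bar(th,tilt,back=.014):
    hx=np.cos(th)*cx+np.sin(th)*ez; hz=-np.sin(th)*cx+np.cos(th)*ez
    tx=np.cos(tilt)*cx+np.sin(tilt)*ez; tz=np.sin(tilt)*cx-np.cos(tilt)*ez
    return HINGE+.004*hx+.166*hz+back*tz, quat(tz,tx)
ths=np.arange(.1,.71,.1); TM=.1
W=[bar(t,min(t,TM)) for t in ths]
pre=bar(0,0); q=pre[1]; out=(W[-1][0]+[0,0,.13],W[-1][1])
J=[inverse_kinematics(*w) for w in W+[pre,out,(pre[0]+[0,0,.1],q),((.202,-.565,.45),current_orientation()),((.44,.1,.45),q)]]
print([None if j is None else j[[2,4]] if hasattr(j,'shape') else (round(j[2],2),round(j[4],2)) for j in J])
assert all(j is not None for j in J)
servo_line([.202,-.565,.45],rate=.25)
move_ptp([.44,.1,.45],q)
move_gripper(.05)
move_ptp(pre[0]+[0,0,.1],q)
hit=servo_line(pre[0],rate=.12,contact_N=6); print('hit',hit,current_position(),pre[0],current_force())
move_gripper(0); print('gap',current_finger_gap(),current_grip_force(),current_clock())
if not hit and .006<current_finger_gap()<.014:
    for p,o in W: servo_line(p,o,rate=.1)
    print('force',current_force(),current_finger_gap())
    move_gripper(.026); servo_line(*out,rate=.35); sleep(1.5)
else: print('STOP')
c=capture('side'); cv2.imwrite('pics/s2.png',c['image'][80:400,160:560]); print(current_clock(),current_position())
E
python3 go1.py
```

```text
[array([1.898, 0.921]), array([1.933, 0.906]), array([1.968, 0.887]), array([2.005, 0.864]), array([2.042, 0.837]), array([2.079, 0.805]), array([2.117, 0.768]), array([1.788, 1.061]), array([1.928, 1.151]), array([1.658, 1.298]), array([1.133, 1.762]), array([1.42 , 1.721])]
hit False [0.488 0.13  0.162] [0.487 0.13  0.161] [ 0.304 -0.072 -0.361]
gap 0.009262492504024332 30.00068485736847 9.025
force [-2.561  2.088  2.764] 0.009307794053453907
13.7917 [0.383 0.111 0.255]
```

View pics/s2.png

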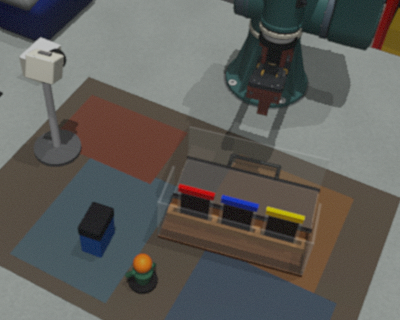

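The hood has tipped and its clear roof is standing up near (260,150). The cards are uncovered at (197,192), (240,204) and (285,216). I'll check the hood angle and measure the red band again.

```bash
cat > chk.py <<'E'
from h import *
np.set_printoptions(precision=4,suppress=True)
C={n:capture(n) for n in('side','top')}
for n in C:
    P=cloud(C[n],np.ones((480,640),bool))-HINGE; P=np.c_[P@cx,P@cy,P[:,2]+.009]
    Q=P[(P[:,0]<-.015)&(P[:,0]>-.25)&(abs(P[:,1])<.17)&(P[:,2]>.03)&(P[:,2]<.22)]; print(n,'above table in front: n',len(Q),'x pct',np.percentile(Q[:,0],[5,50,95]) if len(Q) else 0,'z pct',np.percentile(Q[:,2],[5,50,95]) if len(Q) else 0)
B={}
for col,(lo,hi) in dict(red=(172,8),blue=(105,130),yellow=(20,33)).items():
    px={}
    for n in C:
        h,s,v=[x.astype(int) for x in cv2.split(cv2.cvtColor(C[n]['image'],cv2.COLOR_BGR2HSV))]
        w=np.zeros((480,640),bool)
        if n=='side': w[255:310,325:470]=1
        else: w[225:290,165:300]=1
        m=((((h>=lo)|(h<=hi)) if lo>hi else (h>=lo)&(h<=hi))&(s>110)&(v>50)&w).astype('u1')
        k,L,st,ce=cv2.connectedComponentsWithStats(m)
        if k<2: continue
        i=1+np.argmax(st[1:,4]); px[n]=ce[i]
        T=cloud(C[n],L==i); T=T[T[:,2]>.116]; 
        if len(T)>5: print(col,n,'top face',np.median(T,0),T.max(0),len(T),cv2.minAreaRect(T[:,:2].astype('f4')))
    if len(px)==2: print(col,tri(C['side'],px['side'],C['top'],px['top']))
print('used RED',RED)
E
python3 chk.py
```

```text
side above table in front: n 3836 x pct [-0.1279 -0.1242 -0.1205] z pct [0.0353 0.0818 0.124 ]
top above table in front: n 129 x pct [-0.1294 -0.1256 -0.1231] z pct [0.0397 0.1242 0.1327]
red side top face [0.5516 0.0425 0.1186] [0.565  0.082  0.1256] 146 ((0.5521131753921509, 0.04162700101733208), (0.014765599742531776, 0.08112838864326477), 11.760467529296875)
red top top face [0.5501 0.0419 0.121 ] [0.5621 0.0821 0.1288] 128 ((0.5500409603118896, 0.04356866702437401), (0.011080770753324032, 0.07943379878997803), 10.626473426818848)
red (array([0.5493, 0.0427, 0.1112]), np.float64(0.0018002981525934946))
blue side top face [0.5343 0.1368 0.1185] [0.5467 0.1761 0.1229] 164 ((0.5344405770301819, 0.13643059134483337), (0.015177189372479916, 0.07985520362854004), 11.557621955871582)
blue top top face [0.532  0.137  0.1198] [0.542  0.1771 0.1293] 116 ((0.5316382050514221, 0.13803531229496002), (0.010413061827421188, 0.078777976334095), 10.429192543029785)
blue (array([0.5314, 0.1373, 0.1111]), np.float64(0.0022283524951645377))
yellow side top face [0.5159 0.2345 0.1188] [0.5277 0.2729 0.1237] 163 ((0.5156378149986267, 0.23295003175735474), (0.015579652972519398, 0.08030682802200317), 10.14193344116211)
yellow top top face [0.5142 0.2337 0.1207] [0.5241 0.2733 0.1286] 127 ((0.5138305425643921, 0.23469305038452148), (0.011043953709304333, 0.07885446399450302), 10.574069023132324)
yellow (array([0.5141, 0.2349, 0.1131]), np.float64(0.002471316101500025))
used RED [0.5509 0.0416 0.    ]
```

The hood is fully down: its roof stands 126 mm in front of the hinge line with its edge at z ≈ 0.125–0.13. The red card's top centre is at (0.5505, 0.0423, 0.12), which matches the expected height, so I'll pick it.

```bash
cat > go2.py <<'E'
from h import *
np.set_printoptions(precision=3,suppress=True)
G=np.array([.5505,.0423,.090]); q=quat(-ez,cx); qs=quat(-camz,camx); S=FOCUS+.025*camz
qm=quat(-ez,f)
for p in[(G,q),(G+[0,0,.21],q),((.42,0,.40),q),((.30,-.27,.40),qm),(S+.12*camz,qs),(S,qs)]:
    j=inverse_kinematics(*p); print(j); assert j is not None
move_ptp(G+[0,0,.15],q); move_gripper(.045)
servo_line(G+[0,0,.05],q,rate=.2)
hit=servo_line(G,q,rate=.1,contact_N=5); print('hit',hit,current_position())
assert not hit
move_gripper(0); g=current_finger_gap(); print('gap',g,current_grip_force())
assert .007<g<.014
servo_line(G+[0,0,.21],q,rate=.12); print('gap',current_finger_gap(),current_force(),current_clock())
move_ptp([.42,0,.40],q); move_ptp([.30,-.27,.40],qm); move_ptp(S+.12*camz,qs); print(current_clock(),current_joint_pos())
servo_line(S,qs,rate=.08); print(current_clock(),current_finger_gap(),current_grip_force(),current_position(),S)
for n in('side','top'):
    c=capture(n); im=c['image'][100:300,120:360] if n=='side' else c['image'][180:380,340:580]; cv2.imwrite(f'pics/{n}3.png',cv2.resize(im,(720,600)))
E
python3 go2.py
```

```text
[-0.048  0.446  1.755 -0.     0.94  -0.234]
[-0.048  0.228  1.505 -0.     1.409 -0.234]
[-0.165 -0.038  1.571 -0.     1.608 -0.351]
[-0.904 -0.066  1.597 -0.     1.61   2.102]
[-1.414  0.04   1.701  0.355  1.403  1.532]
[-1.32   0.164  1.855  0.39   1.112  1.514]
hit False [0.551 0.042 0.091]
gap 0.009801208187309157 29.995781779289246
gap 0.009802732630660635 [ 0.228  0.508 -0.369] 19.0
22.5 [-1.414  0.04   1.701  0.355  1.404  1.533]
24.15 0.009909307206528467 29.996017813682556 [ 0.306 -0.394  0.222] [ 0.306 -0.394  0.222]
```

View pics/side3.png

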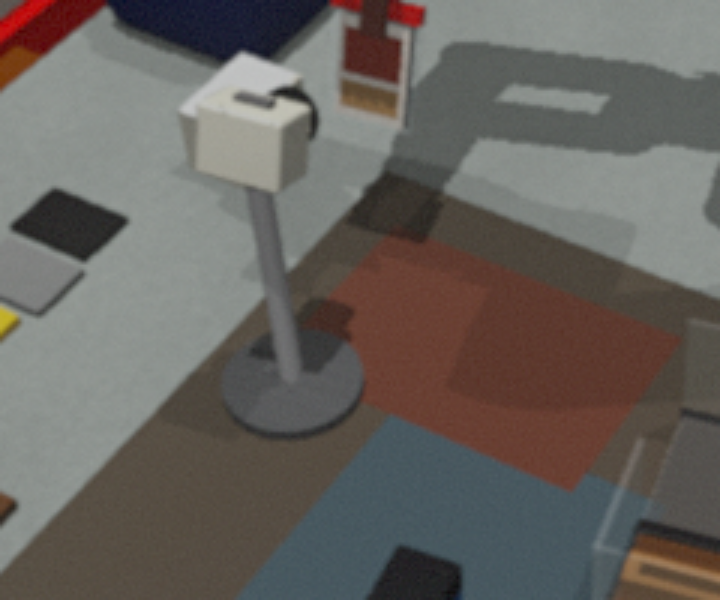

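View pics/top3.png

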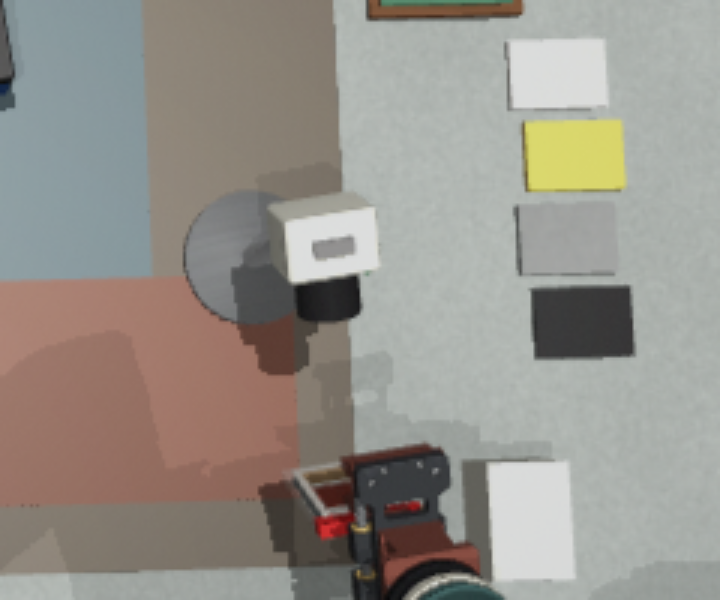

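```bash
python3 - <<'E'
from h import *
np.set_printoptions(precision=4,suppress=True)
c=capture('side'); P=cloud(c,np.ones((480,640),bool)); D=P-FOCUS; cyv=np.cross(camz,camx)
L=np.c_[D@camx,D@cyv,D@camz]; w=(abs(L[:,0])<.04)&(abs(L[:,1])<.07)&(L[:,2]<.022)&(L[:,2]>-.1)
Q=L[w]; print(len(Q)); 
if len(Q)>30:
    print(np.percentile(Q,[2,50,98],axis=0)); n=np.linalg.svd(Q-np.median(Q,0))[2][2]; print('normal in cam frame',n)
h=cv2.cvtColor(c['image'],cv2.COLOR_BGR2HSV)
t=capture('top')
Pt=cloud(t,np.ones((480,640),bool))-HINGE; Pt=np.c_[Pt@cx,Pt@cy,Pt[:,2]+.009]; Q=Pt[(Pt[:,0]<-.1)&(Pt[:,0]>-.15)&(abs(Pt[:,1])<.16)&(Pt[:,2]>.05)]; print('roof',np.median(Q,0),len(Q))
E
```

```text
892
[[-0.0116 -0.0368 -0.0554]
 [-0.0053  0.0016 -0.0161]
 [ 0.0014  0.0418  0.0205]]
normal in cam frame [-1.     -0.0014 -0.0056]
roof [-0.1254  0.0018  0.1254] 277
```

The side view shows the card upright at about (380,60), red band on top and its white-bordered picture side towards the lens. Depth puts it square to the lens and centred on the focus to within 3 mm. The hood is still down, so I'm handing in.

```bash
python3 -c "
from bench import *
sleep(.5); print(max(abs(v) for v in current_qvel()),current_finger_gap()); print(close_job(),current_clock())"
```

```text
0.0025650695656998057 0.009995915279122154
the job is handed in; nothing more can be done
the job is handed in; nothing more can be done
```

The job is handed in: the hood is fully down, and the red card is held still at the focus point, band up, picture side square to the lens and centred to within about 3 mm; the judge's verdict was not shown.

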